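Push a wood sample past the spring catch of a display dock

ROBOT

A 6-joint arm with a two-finger parallel gripper is mounted at the origin on the work surface; the furniture and walls round the work are solid. World frame = base frame: x ahead of the robot, y to its left, z up, the work surface at z = 0. Lengths are in m, angles in rad, forces in N, time in s.
With the tool pointing down it reaches from about 0.225 to 0.875 m from the base axis. Payload 3.4 kg.
Tool frame: the origin (TCP) lies on the centre line of the jaws, within the pads' length; the fingertips stand 11 mm ahead of it and the grasp point (between the pads) lies 8 mm behind it; z points along the fingers, y is the line along which they close (so a half turn about z gives the same grasp; the last joint's range is limited). The gripper opens to 85 mm and grips with 20 to 120 N. Pads are 22 mm wide; open, the fingers measure 114 mm over their backs; the gripper's body (76 mm by 85 mm) begins 54 mm behind the grasp point. The pads swing forward as they close: fully open they stand 13 mm farther back than shut.
Start: joints at [1.102, 0.276, 1.505, -0, 1.361, -0.121], TCP at [0.196, 0.541, 0.242] pointing down, gripper open.
Joint ranges: [-2.89, 2.89], [-0.75, 2.08], [0.22, 2.7], [-1.18, 4.32], [0.11, 2.71], [-2.7, 2.7]. Speed limits (rad/s): [2.57, 2.57, 3.14, 3.14, 3.14, 3.14].

INTERFACE

Orientations are given as a unit quaternion [w, x, y, z].
In Python, from rig import manip, eyes, job gives the robot as it stands.
- The arm moves only by the tool drive_tool, never from a script. Its argument "rows" is a list of rows, each a list of 3 entries, a list of its own where there are three numbers: the turn, a rotation vector about the world's x, y, z in rad, then the shift along the world's x, y, z in cm, then the finger opening in cm, from 0 to 8.54. A call has 1 to 8 rows; each row shifts and turns the commanded pose from where the row before left it; what a row does not reach is not made up. A row lasts 1/8 s, in which the tool goes at most 62.5 mm and 10.7 degrees, less where a joint would pass 70% of its speed; a pose out of reach is approached as far as the arm can. A call is refused whole if a number of a shift passes 6.25 or a number of a turn 0.188, either way. A call with a gripper value outside its range is refused whole. The fingers move at their own pace and stop on an object; "force" is the grip in N (left out, the last holds). Time passes only in rows, so rows that do not move let the fingers close. It gives the time, the measured TCP pose, the force, the opening and the grip force at its end, in the units of the state.
- manip.get_state(): the state, without advancing time (a new reading comes with each control period).
- eyes.get_image(name): name is "scene" or "top"; returns the picture (480x640x3 uint8, red, green, blue); there is no depth.
- eyes.get_calibration(name): a dict with "camera_matrix" (3x3 intrinsics, pixels), "view" (4x4, takes a point from world to camera coordinates). Camera axes: x right, y up, looking along -z (the intrinsics and any distortion apply to the point x, -y, -z); pixel columns grow to the right and rows downward; lengths in m; the calibration is good to about 2 mm. A picture is of the moment at which its call begins. get_calibration takes no time and is no camera call.
- job.sign_off(): hands the job in; it is judged then, once.
The state is a dict: "clock": time; "qpos": joint angles; "qd": joint speeds; "effort": joint torques, N m; "position": TCP position; "ee_rot": TCP orientation; "contact_force": force on the tool from outside, world axes, zero at the start; "moment": the same for the moment, N m; "width": finger opening in m; "gripper_force": force on a finger pad.
Only numpy, scipy, OpenCV 4.12 (cv2) and the standard library are available. Lean on these libraries where they do the work, as an engineer would, in place of code of your own. Each camera call takes 0.05 s, during which the arm holds its last target. There are 200 camera calls.

TASK

Lock the wood sample into the bay of the display dock: press the spring release bar down with a fingertip and keep it down while you push the sample along the track, past the catch tooth, right up to the end stop; then let the bar spring back up so that the tooth stands behind the sample. Only press and push: do not lift the sample out of the track, and leave the things around the dock where they are.

Things in the scene. Friction and masses are not known exactly. Their poses are not given: they have to be found in the camera images.
- dock: Black display dock, aluminium rails, 284 x 90 mm, fixed to the table at a place and yaw that vary. Origin: mid-length, on the track's centre line, at table height. +x: the way the sample must travel; +y: from the track to the release bar; z up. Track along x, y -24 to +24 mm, floor 18 mm above the table. Last part (x 51 to 131 mm) is the bay, with rails and lips on both sides.
- track_side (a point): Point on the low kerb (y = 26 mm) between track and release bar. The kerb, y 24 to 27.5 mm, top only 22 mm above the table, runs from x = -142 to 28 mm, so a fingertip can overhang bar and track together. The bay's +y rail starts at x = 51 mm. On the -y side a rail (top 41.5 mm above the table) runs the whole length, its lip over the sample's edge to y = -16.5 mm.
- catch_tooth (a point): Top centre of the catch tooth, moving with the bar: steel, 6 mm thick (dock x 30 to 36 mm), crossing the track. It stands 7 mm above the track floor when the bar is up and blocks the sample; 7.5 mm or more of bar travel sinks it below the floor.
- release_bar (a joint): How far the release bar is pressed down (m): 0 up, 0.012 bottomed. It moves straight down as a whole wherever it is pressed, the tooth with it (sample can pass from 0.0075 on). A spring raises it: about 3.5 N to start, 6.5 N at the bottom. It comes fully up only when no sample lies over the tooth.
- bar_top (a point): Middle of the release bar's top face, moving with it: a bright steel tread with thin black rubber ribs beside the track, 180 mm along the dock's x (dock x -136 to +44 mm, tooth near the +x end), 23 mm wide (dock y 29 to 52 mm). Top 35.5 mm above the table when up, 23.5 mm when bottomed.
- bay_end (a point): Centre of the end stop's inner face, at floor level (dock x = 131.5 mm); the sample's front end must come to rest against it. Home, the sample spans dock x 39.5 to 131.5 mm: its rear end sticks 11 mm out of the bay rails, 3.5 mm beyond the tooth.
- sample_center (a point): Centre of the wood sample: plain dark brown (walnut) wood block 92 x 45 x 18 mm, about 55 g (varies), loose in the track, its 92 mm along the track, its front end 4 to 29 mm short of the tooth at the start. Its top is 36 mm above the table, so a fingertip that holds the bar down still meets its rear end face.
- loupe: Black stand loupe, 38 mm diameter, 34 mm high, standing loose beside the dock; not to be disturbed. Origin at the centre of its underside.
- tin: Round tin of pins, 64 mm diameter, 28 mm high, loose beside the dock; not to be disturbed. Origin at the centre of its underside.
- clip: Black binder clip standing on its back, 28 x 51 mm, 57 mm high, loose beside the dock; not to be disturbed. Origin at the centre of its underside.
- eraser: Eraser in a sleeve, 44 x 23 x 13 mm, loose beside the dock; not to be disturbed. Origin at the centre of its underside.
Things that resemble listed ones, but are neither listed nor needed, are in the scene too. What is shaped like the part that bears sample_center but pink or purple is not meant.

How it is judged:
On the way, in this order (a step that is already met when the one before it is completed fails the run):
1. the release bar is held down with the fingers while the sample is still in front of the tooth (value of joint release_bar above 0.0072 m and contact force between the fingers and release_bar above 0.5 N and x of sample_center in the frame of dock below -0.012 m), for 0.1 s.
2. the sample's front end passes over the tooth while the fingers still hold the bar down (value of joint release_bar above 0.0062 m and contact force between the fingers and release_bar above 0.5 N and x of sample_center in the frame of dock above 0 m), for 0.05 s.
At the end, for the whole second after the job is handed in: The sample lies at rest and flat in the bay with its front end within 3 mm of the end stop, and the release bar is fully up again (within 1.5 mm), so that the tooth stands behind the sample (x of sample_center in the frame of dock between 0.0825 and 0.0875 m and y of sample_center in the frame of bay_end between -0.005 and 0.005 m and angle between sample_center's own z axis and vertical below 0.06 rad and value of joint release_bar below 0.0015 m and linear speed of wood_sample below 0.01 m/s); the robot touches nothing.
It fails at once if the sample is lifted or tipped out of the track (height (world z) of sample_center above 0.036 m or angle between sample_center's own z axis and vertical above 0.25 rad).
It fails at once if the loupe, tin, clip or eraser is moved by more than 15 mm (distance of any of loupe, tin, clip, eraser from where it was at the start of the episode above 0.015 m).
It also fails if it takes over 38 s, if anything falls off the work surface, if the arm or the gripper's body presses on something with over 40 N, if the wrist force passes 120 N, or if a joint passes its speed limit or range.

## Working session

There is one attempt and no reset: what is moved stays moved. The work goes in short steps, Python scripts to look and compute and a tool call to move; the robot and the scene stay as the last step left them, time stands still between calls to the robot, and variables do not carry over. Pictures are saved under pics/ and viewed, at most 10 in all, crops included, and the job is handed in when it is done.

Besides the shell and the picture viewer there is one more tool, called after "Call:" as name(argument=value, ...) on one line, values as JSON. drive_tool: Moves the arm, as the interface text tells. Its arguments: {"type":"object","properties":{"rows":{"type":"array"},"force":{"type":"number"}},"required":["rows"]}

```bash
mkdir -p pics; python3 - <<'E'
from rig import manip, eyes, job
import cv2, numpy as np
for n in("top","scene"):
    cv2.imwrite(f"pics/{n}0.png",eyes.get_image(n)[:,:,::-1])
    c=eyes.get_calibration(n);print(n,{k:np.round(v,4).tolist() if not isinstance(v,str) else v for k,v in c.items()})
print(manip.get_state())
E
```

```text
top {'camera_matrix': [[621.944, 0.0, 310.5802], [0.0, 621.944, 237.2524], [0.0, 0.0, 1.0]], 'view': [[-0.0199, -0.9998, 0.0002, -0.0199], [0.9956, -0.0198, 0.0918, -0.4582], [-0.0918, 0.0021, 0.9958, -1.1933], [0.0, 0.0, 0.0, 1.0]]}
scene {'camera_matrix': [[436.5431, 0.0, 321.3169], [0.0, 436.5431, 239.2574], [0.0, 0.0, 1.0]], 'view': [[0.6803, -0.7328, -0.0141, -0.3417], [0.4042, 0.359, 0.8413, -0.2161], [-0.6114, -0.578, 0.5404, -0.5903], [0.0, 0.0, 0.0, 1.0]]}
{'clock': 0.1, 'qpos': array([ 1.10198944e+00,  2.76540223e-01,  1.50599001e+00,  7.99677325e-06,
        1.36070916e+00, -1.21015827e-01]), 'qd': array([-2.39173800e-04, -5.66806735e-05, -2.85016770e-03, -1.19655717e-03,
       -1.75393321e-04,  1.53074457e-03]), 'effort': array([ 2.13821149e-03, -4.17699337e+01, -2.46404797e+01, -9.05240154e-05,
        5.84055248e-03, -4.85760722e-06]), 'position': array([0.19578061, 0.54016867, 0.24152796]), 'ee_rot': array([-2.43057167e-04,  1.73021197e-01,  9.84917757e-01, -7.86685479e-04]), 'contact_force': array([ 0.21376416, -0.26012232, -0.45383635]), 'moment': array([0.00468351, 0.02243239, 0.00101486]), 'gripper_force': 0.0, 'width': 0.08502821479043665}
```

View pics/top0.png

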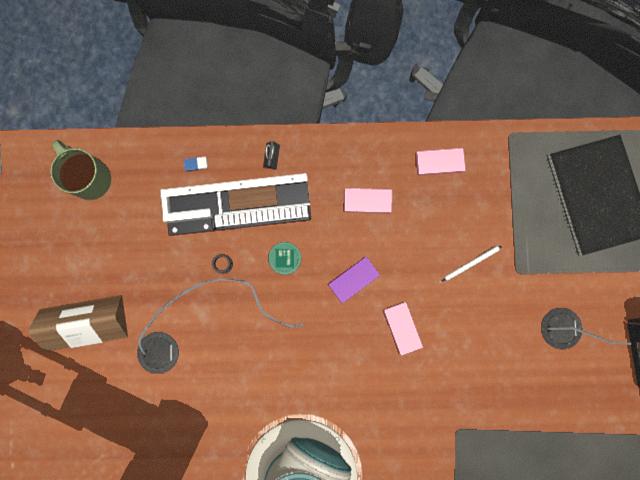

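View pics/scene0.png

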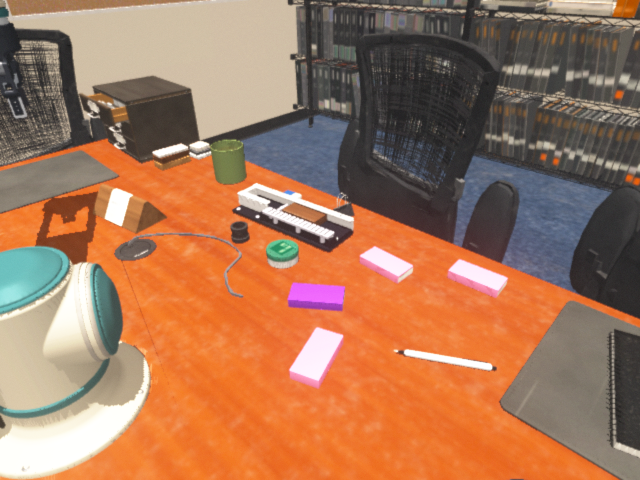

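The top view shows the dock from (162,190) to (310,232), with its bay on the left and the ribbed release bar at about (263,215). Candidates for the sample are:
- the walnut block in the track (252,197)
- the wedge with a paper label (80,322)
- the pink blocks (368,200), (440,161) and (403,328)
- the purple block (354,280)

I choose the plain brown one in the track and will check it in a crop.

```bash
python3 - <<'E'
import cv2
i=cv2.imread("pics/top0.png")[165:245,155:320]
cv2.imwrite("pics/crop1.png",cv2.resize(i,None,fx=4.8,fy=4.8,interpolation=cv2.INTER_CUBIC))
E
```

```text
(no output)
```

View pics/crop1.png

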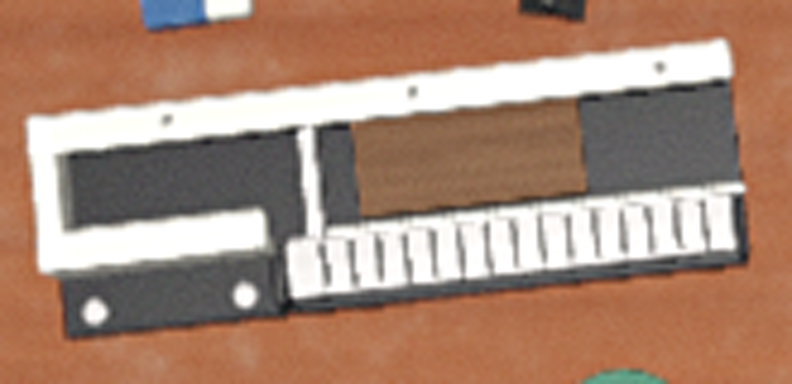

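The crop confirms a plain walnut block in the track. Its front edge runs (352,124)–(362,216) and its rear edge (577,100)–(587,190). The tooth is at (298–322,130–237), and the bar corners are (287,240), (293,300), (728,192) and (737,247).

```bash
cat > h.py <<'E'
import numpy as np
from scipy.optimize import least_squares
def proj(P,c):
    V=np.array(c["view"]);K=np.array(c["camera_matrix"])
    p=(V[:3,:3]@np.atleast_2d(P).T+V[:3,3:]) ; q=K@(p*np.array([[1],[-1],[-1]])); return (q[:2]/q[2]).T
def d2w(p,D):
    p=np.atleast_2d(p);c,s=np.cos(D[2]),np.sin(D[2])
    return np.c_[D[0]+c*p[:,0]-s*p[:,1],D[1]+s*p[:,0]+c*p[:,1],p[:,2]]
def pix2w(uv,z,c):
    return np.array([least_squares(lambda a:(proj([a[0],a[1],z],c)-u)[0],[.5,.1]).x for u in np.atleast_2d(uv)])
def w2d(xy,D):
    c,s=np.cos(D[2]),np.sin(D[2]);d=np.asarray(xy)-D[:2];return np.c_[c*d[:,0]+s*d[:,1],-s*d[:,0]+c*d[:,1]]
E
python3 - <<'E'
from h import *
from rig import eyes
c=eyes.get_calibration("top")
f=lambda L:np.array(L)/4.8+[154.6,164.6]
obj=np.array([[44,29,35.5],[44,52,35.5],[-136,29,35.5],[-136,52,35.5],[36,-16.5,25],[36,27,25],[51,24,41.5]])/1e3
px=f([[287,240],[293,300],[728,193],[737,248],[298,130],[309,237],[265,210]])
r=least_squares(lambda D:(proj(d2w(obj,D),c)-px).ravel(),[.55,.1,1.6],x_scale=[.01,.01,.01])
D=r.x;print("D",D.round(4),np.round(r.fun.reshape(-1,2),1).tolist())
np.save("D.npy",D)
w=pix2w(f([[352,124],[362,216],[577,100],[587,190]]),.036,c);print("sample",w2d(w,D).round(4).tolist())
for n,uv,z in(("clip",[271,155],.03),("eraser",[195,163],.013),("tin",[285,258],.028),("loupe",[222,263],.034)):
    w=pix2w(uv,z,c);print(n,w.round(3),w2d(w,D).round(3))
for n,p in(("bar start",[-.1,.035,0.0355]),("rear",[-.12,0,0])):print(n,d2w(p,D).round(4))
E
```

```text
D [0.5378 0.1152 1.6522] [[-0.2, -0.6], [-0.4, -1.4], [0.4, -0.1], [-0.3, 0.1], [0.4, -0.3], [0.0, -0.7], [0.1, 3.0]]
sample [[0.0134, -0.0141], [0.0127, 0.0236], [-0.0781, -0.0147], [-0.0786, 0.0223]]
clip [[0.62  0.045]] [[-0.076 -0.077]]
eraser [[0.611 0.198]] [[ 0.076 -0.08 ]]
tin [[0.418 0.021]] [[-0.084  0.127]]
loupe [[0.41  0.142]] [[0.038 0.125]]
bar start [[0.511  0.0127 0.0355]]
rear [[ 0.5475 -0.0044  0.    ]]
```

```bash
python3 - <<'E'
from h import *
from rig import eyes,manip
c=eyes.get_calibration("top")
f=lambda L:np.array(L)/4.8+[154.6,164.6]
obj=np.array([[44,29,35.5],[44,52,35.5],[-136,29,35.5],[-136,52,35.5],[36,-16.5,25],[36,27,25]])/1e3
px=f([[287,240],[293,300],[728,193],[737,248],[298,130],[309,237]])
r=least_squares(lambda D:(proj(d2w(obj,D),c)-px).ravel(),[.55,.1,1.6],x_scale=[.01,.01,.01])
D=r.x;print("D",D.round(4),np.round(r.fun.reshape(-1,2),1).tolist())
np.save("D.npy",D)
w=pix2w(f([[352,124],[362,216],[577,100],[587,190]]),.036,c);print("sample",w2d(w,D).round(4).tolist())
s=manip.get_state();t=d2w([-.098,.020,.12],D)[0];print("target",t,"shift cm",(t-s["position"])*100)
from scipy.spatial.transform import Rotation as R
q=s["ee_rot"];Y=R.from_quat([*q[1:],q[0]]).as_matrix()[:,1];print("turn",D[2]-np.pi/2-np.arctan2(Y[1],Y[0]))
print("x dir",np.cos(D[2]),np.sin(D[2]))
E
```

```text
D [0.5366 0.1154 1.6616] [[-0.2, 0.2], [-0.3, -0.6], [0.4, -0.2], [-0.2, 0.1], [0.2, 0.4], [0.1, 0.1]]
sample [[0.0129, -0.0154], [0.0126, 0.0224], [-0.0786, -0.0152], [-0.0788, 0.0219]]
target [0.52555881 0.01603822 0.12      ] shift cm [ 32.97782014 -52.41304561 -12.15279559]
turn -1.1321726498908438
x dir -0.09070626438990631 0.9958776900806787
```

Call:
drive_tool(rows=[[[0, 0, -0.0708], [2.06, -3.276, 0], 2.5], [[0, 0, -0.0708], [2.06, -3.276, 0], 2.5], [[0, 0, -0.0708], [2.06, -3.276, 0], 2.5], [[0, 0, -0.0708], [2.06, -3.276, 0], 2.5], [[0, 0, -0.0708], [2.06, -3.276, 0], 2.5], [[0, 0, -0.0708], [2.06, -3.276, 0], 2.5], [[0, 0, -0.0708], [2.06, -3.276, 0], 2.5], [[0, 0, -0.0708], [2.06, -3.276, 0], 2.5]])

```text
clock: 1.1
position: [0.3611, 0.2773, 0.242]
ee_rot: [-0.0, 0.442, 0.897, -0.0]
contact_force: [0.2, 0.4, -0.5]
width: 0.0249
gripper_force: 0.0
```

Call:
drive_tool(rows=[[[0, 0, -0.0708], [2.06, -3.276, -1], 2.5], [[0, 0, -0.0708], [2.06, -3.276, -1.5], 2.5], [[0, 0, -0.0708], [2.06, -3.276, -1.5], 2.5], [[0, 0, -0.0708], [2.06, -3.276, -1.5], 2.5], [[0, 0, -0.0708], [2.06, -3.276, -1.5], 2.5], [[0, 0, -0.0708], [2.06, -3.276, -1.5], 2.5], [[0, 0, -0.0708], [2.06, -3.276, -1.5], 2.5], [[0, 0, -0.0708], [2.06, -3.276, -2], 2.5]])

```text
clock: 2.1
position: [0.5263, 0.0153, 0.1218]
ee_rot: [0.0, 0.675, 0.737, 0.0]
contact_force: [-0.0, 0.8, 0.5]
width: 0.025
gripper_force: 0.0
```

Call:
drive_tool(rows=[[[0, 0, 0], [0, 0, -1], 2.5], [[0, 0, 0], [0, 0, -1], 2.5], [[0, 0, 0], [0, 0, 0], 2.5], [[0, 0, 0], [0, 0, 0], 2.5]])

```text
clock: 2.6
position: [0.5254, 0.0172, 0.1028]
ee_rot: [0.0, 0.674, 0.739, 0.0]
contact_force: [-0.2, 0.1, -0.0]
width: 0.0249
gripper_force: 0.0
```

```bash
python3 - <<'E'
from h import *
from rig import eyes,manip
import cv2
from scipy.spatial.transform import Rotation as R
D=np.load("D.npy");s=manip.get_state();q=s["ee_rot"];M=R.from_quat([*q[1:],q[0]]).as_matrix()
print(s["clock"],s["position"],w2d(s["position"][None,:2],D),M.round(3).tolist(),s["width"],s["contact_force"])
a=eyes.get_image("top")[150:270,170:330,::-1];b=eyes.get_image("scene")[150:270,220:380,::-1]
cv2.imwrite("pics/c2.png",cv2.resize(np.vstack([a[10:100],b[:]]),None,fx=2.8,fy=2.8,interpolation=cv2.INTER_CUBIC))
E
```

```text
2.6 [0.52544744 0.0172273  0.10278197] [[-0.09680572  0.02000305]] [[-0.091, 0.996, 0.001], [0.996, 0.091, 0.0], [-0.0, 0.001, -1.0]] 0.024906598901616155 [-0.2087034   0.05199343 -0.00183922]
```

View pics/c2.png

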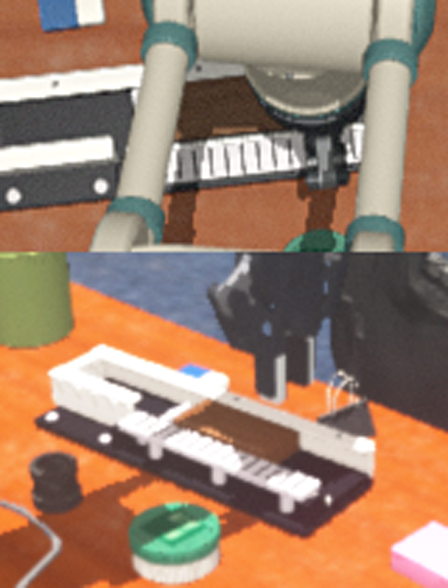

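The top half shows the bar finger over the ribs at about (322,160) in the crop, behind the sample. The bottom half shows the two fingers above the rear of the track at (270–305,380), clear of the sample.

Call:
drive_tool(rows=[[[0, 0, 0], [0, 0, -1.5], 2.5], [[0, 0, 0], [0, 0, -1.5], 2.5], [[0, 0, 0], [0, 0, -1.5], 2.5], [[0, 0, 0], [0, 0, -0.5], 2.5], [[0, 0, 0], [0, 0, 0], 2.5], [[0, 0, 0], [0, 0, 0], 2.5]])

```text
clock: 3.45
position: [0.526, 0.0164, 0.0526]
ee_rot: [0.0, 0.675, 0.738, 0.0]
contact_force: [0.0, -1.0, 0.6]
width: 0.0249
gripper_force: 0.0
```

Call:
drive_tool(rows=[[[0, 0, 0], [0, 0, -0.3], 2.5], [[0, 0, 0], [0, 0, -0.3], 2.5], [[0, 0, 0], [0, 0, 0], 2.5], [[0, 0, 0], [0, 0, 0], 2.5]])

```text
clock: 3.95
position: [0.5258, 0.0164, 0.0465]
ee_rot: [0.0, 0.674, 0.738, 0.0]
contact_force: [0.6, -0.4, 0.8]
width: 0.0247
gripper_force: 0.4
```

Call:
drive_tool(rows=[[[0, 0, 0], [0, 0, -0.3], 2.5], [[0, 0, 0], [0, 0, 0], 2.5], [[0, 0, 0], [0, 0, 0], 2.5]])

```text
clock: 4.32
position: [0.5258, 0.0164, 0.0435]
ee_rot: [0.0, 0.674, 0.738, 0.0]
contact_force: [-0.8, -0.6, 4.3]
width: 0.025
gripper_force: 1.9
```

Call:
drive_tool(rows=[[[0, 0, 0], [0, 0, -0.3], 2.5], [[0, 0, 0], [0, 0, 0], 2.5], [[0, 0, 0], [0, 0, 0], 2.5]])

```text
clock: 4.7
position: [0.5258, 0.0164, 0.0404]
ee_rot: [0.0, 0.674, 0.738, 0.0]
contact_force: [0.1, -0.1, 4.2]
width: 0.0247
gripper_force: 2.3
```

Call:
drive_tool(rows=[[[0, 0, 0], [0, 0, -0.3], 2.5], [[0, 0, 0], [0, 0, 0], 2.5], [[0, 0, 0], [0, 0, 0], 2.5]])

```text
clock: 5.08
position: [0.5258, 0.0164, 0.0375]
ee_rot: [0.0, 0.674, 0.738, 0.0]
contact_force: [0.2, -0.9, 5.0]
width: 0.0251
gripper_force: 2.7
```

Call:
drive_tool(rows=[[[0, 0, 0], [0, 0, -0.2], 2.5], [[0, 0, 0], [0, 0, 0], 2.5], [[0, 0, 0], [0, 0, 0], 2.5]])

```text
clock: 5.45
position: [0.5258, 0.0164, 0.0356]
ee_rot: [0.0, 0.674, 0.738, 0.0]
contact_force: [-0.3, 0.2, 6.2]
width: 0.025
gripper_force: 2.9
```

```bash
python3 - <<'E'
from h import *
from rig import eyes,manip
import cv2
b=eyes.get_image("scene")[180:255,225:365,::-1]
cv2.imwrite("pics/c3.png",cv2.resize(b,None,fx=5,fy=5,interpolation=cv2.INTER_CUBIC))
s=manip.get_state();print(s["position"],s["contact_force"],s["moment"])
E
```

```text
[0.52576238 0.01639293 0.03556739] [ 0.37774983 -0.06679145  6.13466265] [-0.02526637  0.12251647 -0.00871459]
```

View pics/c3.png

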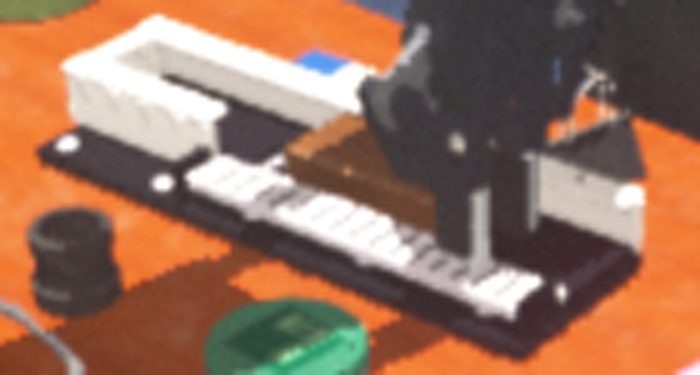

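The bar is sunk, with the bar finger resting on its ribs at crop (470,265) and the other finger in the track behind the sample at (515,225). The tooth is down at (275,160). Next I push along dock +x.

Call:
drive_tool(rows=[[[0, 0, 0], [-0.03, 0.3, 0], 2.5], [[0, 0, 0], [-0.05, 0.5, 0], 2.5], [[0, 0, 0], [-0.05, 0.5, 0], 2.5], [[0, 0, 0], [-0.05, 0.5, 0], 2.5], [[0, 0, 0], [-0.05, 0.5, 0], 2.5], [[0, 0, 0], [-0.04, 0.5, 0], 2.5], [[0, 0, 0], [-0.04, 0.5, 0], 2.5], [[0, 0, 0], [-0.05, 0.5, 0], 2.5]])

```text
clock: 6.5
position: [0.5228, 0.0531, 0.0358]
ee_rot: [0.002, 0.674, 0.739, -0.0]
contact_force: [0.6, -4.6, 5.5]
width: 0.0251
gripper_force: 3.1
```

Call:
drive_tool(rows=[[[0, 0, 0], [-0.05, 0.5, 0], 2.5], [[0, 0, 0], [-0.05, 0.5, 0], 2.5], [[0, 0, 0], [-0.04, 0.5, 0], 2.5], [[0, 0, 0], [-0.04, 0.5, 0], 2.5], [[0, 0, 0], [-0.05, 0.5, 0], 2.5], [[0, 0, 0], [-0.05, 0.5, 0], 2.5], [[0, 0, 0], [-0.04, 0.5, 0], 2.5], [[0, 0, 0], [-0.05, 0.5, 0], 2.5]])

```text
clock: 7.5
position: [0.519, 0.093, 0.0357]
ee_rot: [0.002, 0.674, 0.739, -0.001]
contact_force: [0.1, -5.3, 6.7]
width: 0.0252
gripper_force: 3.2
```

Call:
drive_tool(rows=[[[0, 0, 0], [-0.05, 0.5, 0], 2.5], [[0, 0, 0], [-0.05, 0.5, 0], 2.5], [[0, 0, 0], [-0.04, 0.5, 0], 2.5], [[0, 0, 0], [-0.04, 0.5, 0], 2.5], [[0, 0, 0], [-0.05, 0.5, 0], 2.5], [[0, 0, 0], [-0.05, 0.5, 0], 2.5], [[0, 0, 0], [-0.04, 0.5, 0], 2.5], [[0, 0, 0], [-0.05, 0.5, 0], 2.5]])

```text
clock: 8.5
position: [0.5152, 0.133, 0.0357]
ee_rot: [0.001, 0.674, 0.739, -0.001]
contact_force: [0.2, -5.1, 5.9]
width: 0.0247
gripper_force: 3.4
```

```bash
python3 - <<'E'
from h import *
from rig import eyes,manip
import cv2
a=eyes.get_image("top")[170:245,155:315,::-1];b=eyes.get_image("scene")[175:250,210:370,::-1]
cv2.imwrite("pics/c4.png",cv2.resize(np.vstack([a,b]),None,fx=4,fy=4,interpolation=cv2.INTER_CUBIC))
s=manip.get_state();print(s["clock"],s["position"],s["contact_force"],w2d(s["position"][None,:2],np.load("D.npy")))
E
```

```text
8.6 [0.51514501 0.133525   0.03570878] [-0.36868107 -3.86453258  6.97985207] [[0.01994706 0.01971409]]
```

View pics/c4.png

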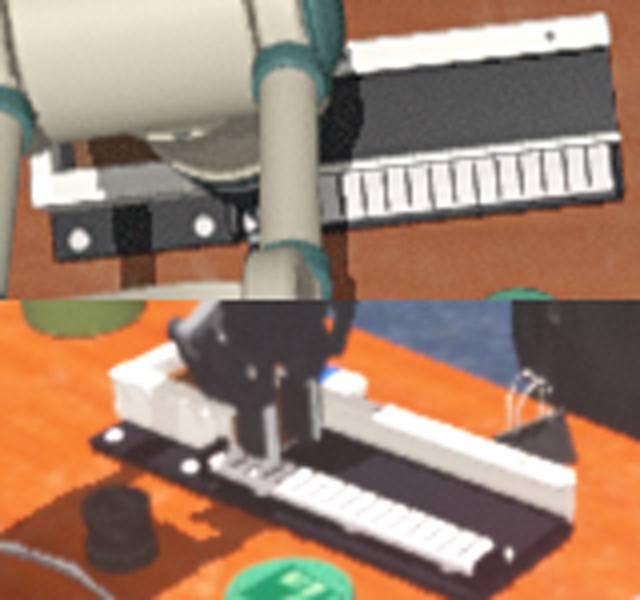

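The sample is in the bay, its front edge at about crop (88,150) and still roughly 8 mm short of the stop. The bar is held down at (260,460), so I go on slowly until the force rises.

Call:
drive_tool(rows=[[[0, 0, 0], [-0.02, 0.2, 0], 2.5], [[0, 0, 0], [-0.02, 0.2, 0], 2.5], [[0, 0, 0], [-0.02, 0.2, 0], 2.5], [[0, 0, 0], [0, 0, 0], 2.5]])

```text
clock: 9.1
position: [0.5145, 0.1392, 0.0357]
ee_rot: [0.001, 0.674, 0.739, -0.001]
contact_force: [0.5, -4.9, 6.1]
width: 0.0252
gripper_force: 3.1
```

Call:
drive_tool(rows=[[[0, 0, 0], [-0.01, 0.1, 0], 2.5], [[0, 0, 0], [-0.01, 0.1, 0], 2.5], [[0, 0, 0], [0, 0, 0], 2.5]])

```text
clock: 9.48
position: [0.5143, 0.1411, 0.0357]
ee_rot: [0.001, 0.674, 0.739, -0.001]
contact_force: [0.6, -4.3, 5.4]
width: 0.025
gripper_force: 3.2
```

Call:
drive_tool(rows=[[[0, 0, 0], [-0.01, 0.1, 0], 2.5], [[0, 0, 0], [0, 0, 0], 2.5]])

```text
clock: 9.72
position: [0.5142, 0.142, 0.0357]
ee_rot: [0.001, 0.674, 0.739, -0.001]
contact_force: [0.9, -5.0, 6.9]
width: 0.0248
gripper_force: 3.2
```

Call:
drive_tool(rows=[[[0, 0, 0], [-0.01, 0.1, 0], 2.5], [[0, 0, 0], [0, 0, 0], 2.5]])

```text
clock: 9.98
position: [0.5141, 0.1427, 0.0357]
ee_rot: [0.001, 0.674, 0.739, -0.001]
contact_force: [0.4, -7.9, 6.2]
width: 0.025
gripper_force: 4.2
```

Call:
drive_tool(rows=[[[0, 0, 0], [-0.01, 0.1, 0], 2.5], [[0, 0, 0], [0, 0, 0], 2.5]])

```text
clock: 10.22
position: [0.5141, 0.1428, 0.0357]
ee_rot: [0.002, 0.674, 0.739, -0.001]
contact_force: [1.6, -9.4, 6.6]
width: 0.0251
gripper_force: 5.3
```

The force climbs with no further motion, so the sample is against the stop. I back off slightly and lift.

Call:
drive_tool(rows=[[[0, 0, 0], [0.03, -0.3, 0], 2.5], [[0, 0, 0], [0, 0, 0], 2.5], [[0, 0, 0], [0, 0, 0.4], 2.5], [[0, 0, 0], [0, 0, 0.5], 2.5], [[0, 0, 0], [0, 0, 0.5], 2.5], [[0, 0, 0], [0, 0, 1.5], 2.5], [[0, 0, 0], [0, 0, 3], 2.5], [[0, 0, 0], [0, 0, 4], 2.5]])

```text
clock: 11.22
position: [0.5126, 0.1423, 0.1348]
ee_rot: [-0.001, 0.675, 0.738, -0.001]
contact_force: [0.8, 1.1, 0.3]
width: 0.0253
gripper_force: 0.0
```

Call:
drive_tool(rows=[[[0, 0, 0], [-1, -4, 4], 2.5], [[0, 0, 0], [-1, -5, 3], 2.5], [[0, 0, 0], [-1, -5, 1], 2.5], [[0, 0, 0], [-1, -5, 0], 2.5], [[0, 0, 0], [-1, -5, 0], 2.5], [[0, 0, 0], [0, -5, 0], 2.5], [[0, 0, 0], [0, 0, 0], 2.5], [[0, 0, 0], [0, 0, 0], 2.5]])

```text
clock: 12.22
position: [0.4633, -0.1471, 0.2144]
ee_rot: [-0.001, 0.675, 0.738, 0.0]
contact_force: [-0.0, 0.0, -0.1]
width: 0.0255
gripper_force: 0.0
```

```bash
python3 - <<'E'
from h import *
from rig import eyes,manip
import cv2
a=eyes.get_image("top")[140:280,155:320,::-1]
cv2.imwrite("pics/c5.png",cv2.resize(a,None,fx=4,fy=4,interpolation=cv2.INTER_CUBIC))
s=manip.get_state();print(s["clock"],s["position"],s["contact_force"])
E
```

```text
12.275 [ 0.46337877 -0.14664586  0.21437832] [-0.33930265  0.34803178  0.1013535 ]
```

View pics/c5.png

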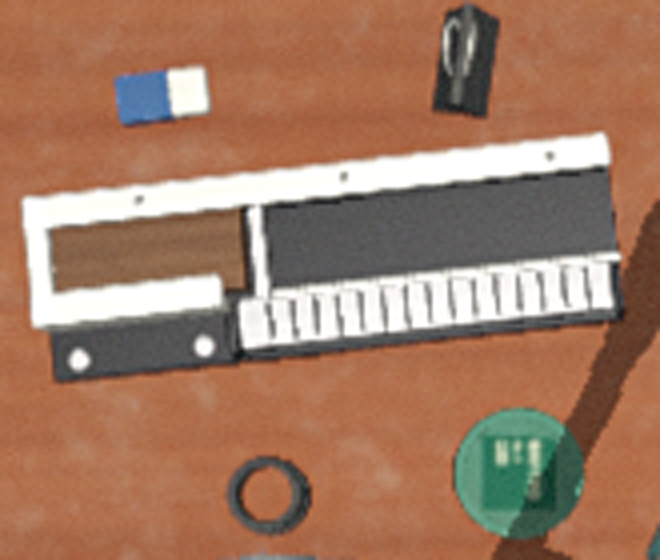

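The sample lies in the bay against the stop, front at (50,255) and rear at (243,250). The tooth stands up behind it at (256,250), the bar is back at its original position, and the loose objects are where they were.

```bash
python3 -c "
from rig import job
print(job.sign_off())"
```

```text
the job is handed in; nothing more can be done
None
```

The wood sample is locked in the bay: the last picture shows it against the end stop, the bar back up with the tooth behind it, and nothing around the dock moved; I handed the job in at about 12.3 s, and the hand-in gave no verdict.

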